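# Change the bayonet cartridge in a coolant filter head

### The arm

A 6-joint arm with a two-finger parallel gripper is mounted at the origin on a cart in front of the work surface, level with it; the furniture and walls round the work are solid. World frame = base frame: x ahead of the robot, y to its left, z up, the work surface at z = 0. Lengths are in m, angles in degrees, forces in N, time in s.
With the tool pointing down it reaches from about 0.4 to 0.825 m from the base axis. Payload 7 kg.
Tool frame: the origin (TCP) lies at the very end of the fingers, on their centre line; the grasp point (between the pads) lies 19 mm behind it; z points along the fingers, y is the line along which they close (so a half turn about z gives the same grasp; the last joint's range is limited). The gripper opens to 88 mm and grips with 3 to 60 N. Pads are 19 mm wide; open, the fingers measure 130 mm over their backs; the gripper's body (78 mm by 193 mm) begins 47 mm behind the grasp point.
Start: joints at [-56.201, 20.546, 0.682, 0, -70.136, -16.507], TCP at [0.201, -0.644, 0.227] pointing down, gripper open.
Joint ranges: [-176.03, 176.03], [-82.01, 121.73], [-58.28, 71.71], [-173.87, 95.51], [-174.79, -0.11], [-173.66, 173.66]. Speed limits (degrees/s): [136.94, 136.94, 172.46, 180, 180, 180].

### API

Orientations are given as [roll, pitch, yaw] about the fixed x, y, z axes, in that order (R = Rz(yaw) Ry(pitch) Rx(roll)).
In Python, from plant import r gives the robot as it stands. The module is installed in compiled form; this text tells all that it offers.
- The arm moves only by the tool jog_arm, never from a script. Its arguments are lists of equal length, an entry for each row: "travel": the shift along the tool's x, y, z each as a share of 50 cm, from -1 to 1, a list of three; "dr": the turn, a rotation vector about the tool's x, y, z each as a share of 360 degrees, from -1 to 1, a list of three; "claw": the opening, from 0 (shut) to 1 (fully open). A call has exactly 10 rows; each row is the pose to reach, as a shift and turn from the pose commanded when the call began, along the tool's axes at that moment, turning the shorter way round; what a row does not reach only later rows make up. A row lasts 1/8 s, in which the tool goes at most 62.5 mm and 10.7 degrees, less where a joint would pass 70% of its speed; a pose out of reach is approached as far as the arm can. A call with a number of a shift or a turn outside -1 to 1 is refused whole. A call with a gripper value outside its range is refused whole. The fingers move at their own pace and stop on an object; "newtons" is the grip in N (left out, the last holds). Time passes only in rows, so rows that repeat a pose let the fingers close, or fill a call up. It gives the time, the measured TCP pose, the force, the opening and the grip force at its end, in the units of the state.
- r.get_state(): the state, without advancing time (a new reading comes with each control period).
- r.capture(name): name is "side" or "top" or "wrist"; returns a dict with "pixels" (384x512x3 uint8, red, green, blue), "range_z" (384x512 float32, m along the optical axis (not along the pixel's ray), 0 where there is no reading), "fx", "fy", "cx", "cy" (pixels), "position" and "attitude" of the camera in the world; the wrist camera has in their place "hand_eye" (4x4, takes a point from camera to tool coordinates, whose origin is the TCP and whose axes are the flange's). Camera axes: x right, y up, looking along -z (the intrinsics and any distortion apply to the point x, -y, -z); pixel columns grow to the right and rows downward; lengths in m; the calibration is good to about 2 mm. A picture is of the moment at which its call begins: read the wrist's pose just before it.
- r.close_job(): hands the job in; it is judged then, once.
Trained networks look in the newest picture that a camera, given by its name, has taken for a name from the list of things; names that differ only in an ending like _2 or _b are one class to them, and where a whole thing is asked for, a point or a joint stands for the part that bears it (a point fixed in the world has none). Each returns a list of dicts, best first, with "conf" (0 to 1); they miss things now and then, are a little off and sometimes report something else, mostly with a low value. They report only what shows in the picture. A call takes as long as a camera call. They do not tell look-alikes from the thing itself.
- r.boxes_of(name, camera): "extent" ([left, top, right, bottom] in pixels, round what is visible of it).
- r.regions_of(name, camera): "pixels" (384x512 bool, what is visible of it) and "extent" ([left, top, right, bottom] in pixels, round what is visible of it).
- r.tip_of(name, camera): "at" ([column, row] in pixels: a listed point, or the origin of a listed thing).
The state is a dict: "time_s": time; "joints": joint angles; "qd": joint speeds; "joint_torque": joint torques, N m; "tcp_pos": TCP position; "eef_rot": TCP orientation; "contact_force": force on the tool from outside, world axes, zero at the start; "moment": the same for the moment, N m; "gripper_width": finger opening in m; "gripper_force": force on a finger pad.
Only numpy, scipy, OpenCV 4.12 (cv2) and the standard library are available. Lean on these libraries where they do the work, as an engineer would, in place of code of your own. Each camera call takes 0.05 s, during which the arm holds its last target. There are 200 camera calls.

### The job

Change the cartridge in the blue coolant filter head. Turn the clogged cartridge (red handle) anticlockwise until it stops and its handle points at the yellow marks, lift it out along its slanting axis and stand it upright in the grey tray; then put the fresh cartridge (green handle) into the head with its handle at the yellow marks, push it fully down and twist it clockwise until it stops at the red marks and is locked. Let go of everything, and do not push the four loose tools round about out of their places.

Things in the scene. Friction and masses are not known exactly. Their poses are not given: they have to be found in the camera images.
- clogged_filter: clogged cartridge: brown barrel, red bar handle, 75 mm long, 0.18-0.35 kg; starts locked in the socket, 60 deg clockwise (seen from the handle) of where it comes out. Origin: centre of the flat foot; z up its axis, x along the handle. Barrel 40 mm across (z 0-40, foot 32), black cap 60 mm across (z 40-49). Two lugs 12 mm wide at z 16-24 stick out along +x and -x to 28 mm from the axis
- fresh_filter: fresh cartridge: white barrel, green bar handle; at the start it stands upright on the bench. Same size, weight and frame as the clogged one. A half turn about z makes no difference to either
- clogged_handle (a point): middle of the clogged cartridge's red bar handle, 62 mm up its axis (the fresh one's is alike). The bar is 58 mm long (x), 16 mm thick (y) and spans z 49 to 75 mm: grasp it across its thickness, fingertips just above the cap
- socket: round socket, 80 mm across, of the fixed blue filter head (foot 130 x 110 mm, brass pipe stub either side); origin 78 mm above the bench, z leans 30 deg from vertical towards the robot, x points along the two open slots (yellow marks). A cartridge is fully down when its origin and z axis coincide with these, its cap on the rim. Solid, no spring or click: it turns with light rubbing
- socket_rim (a point): centre of the socket's rim (its z = 40 mm). Bore 45 mm: 2.5 mm play all round; slots 22 mm wide. A cartridge passes only with its handle along the socket's x (within 0.2 rad); its lugs clear the 13 mm lip in the last 3 mm down. Then it turns clockwise (negative about z) to a stop at about 63 deg (red marks 60). Anticlockwise it stops about 11 deg past the slots' middle, where it still lifts out
- tray: fixed grey open tray, 130 (x) x 110 (y) x 28 mm high, walls and floor 4 mm; origin at the centre of its underside
- mill_cutter: loose bystander: brown toothed shell mill standing on the bench, 39 x 39 x 46 mm; origin at the centre of its underside
- taper_sleeve: loose bystander: grey short taper sleeve lying down, 103 x 40 x 40 mm (length along its x); origin at the centre of its underside
- open_spanner: loose bystander: small bright open-ended spanner lying flat, 191 x 52 x 9 mm (length along its x); origin at the centre of its underside
- big_drill: loose bystander: grey short thick twist drill lying flat, 138 x 50 x 28 mm (length along its x); origin at the centre of its underside
Things that resemble listed ones, but are neither listed nor needed, are in the scene too. What is shaped like the clogged_filter but pink is not meant.

How it is judged:
By the outcome, as a careful person would: the job done as asked, in the order asked, and still so for the second after the job is handed in, with the robot touching nothing.
It also fails if it takes over 58 s, if anything falls off the work surface, if the arm or the gripper's body presses on something with over 40 N, if the wrist force passes 120 N, or if a joint passes its speed limit or range.

## Working session

There is one attempt and no reset: what is moved stays moved. The work goes in short steps, Python scripts to look and compute and a tool call to move; the robot and the scene stay as the last step left them, time stands still between calls to the robot, and variables do not carry over. Pictures are saved under pics/ and viewed, at most 10 in all, crops included, and the job is handed in when it is done.

Besides the shell and the picture viewer there is one more tool, called after "Request:" as name(argument=value, ...) on one line, values as JSON. jog_arm: Moves the arm, as the interface text tells. Its arguments: {"type":"object","properties":{"travel":{"type":"array"},"dr":{"type":"array"},"claw":{"type":"array"},"newtons":{"type":"number"}},"required":["travel","dr","claw"]}

```bash
mkdir -p pics; cat > h.py <<'E'
import numpy as np, cv2, pickle
from scipy.spatial.transform import Rotation as R
from plant import r
def save(n,c): cv2.imwrite(f'pics/{n}.png',c['pixels'][...,::-1])
def cloud(c,T=None):
    z=c['range_z'].astype(float); v,u=np.mgrid[:z.shape[0],:z.shape[1]]
    p=np.stack([(u-c['cx'])/c['fx']*z,-(v-c['cy'])/c['fy']*z,-z],-1)
    if T is None: 
        a=np.array(c['attitude']); 
        A=a if a.shape==(3,3) else R.from_euler('xyz',a,degrees=True).as_matrix()
        T=np.eye(4);T[:3,:3]=A;T[:3,3]=c['position']
    w=p@T[:3,:3].T+T[:3,3]; w[z==0]=np.nan
    return w
E
python3 - <<'E'
from h import *
s=r.get_state();print(s)
D={}
for n in ('top','side'):
    c=r.capture(n);save(n+'0',c);D[n]=c
    print(n,{k:v for k,v in c.items() if k not in('pixels','range_z')})
    w=cloud(c)
    for t in ('clogged_filter','fresh_filter','socket','tray','mill_cutter','taper_sleeve','open_spanner','big_drill'):
        for g in r.regions_of(t,n)[:3]:
            m=g['pixels']; q=w[m]; q=q[~np.isnan(q[:,0])]
            print(t,round(g['conf'],2),np.round(g['extent']),np.round(np.median(q,0),3),np.round(np.percentile(q,2,0),3),np.round(np.percentile(q,98,0),3))
    for t in ('clogged_handle','socket_rim','socket','fresh_filter'):
        for g in r.tip_of(t,n)[:3]:
            u,v=np.round(g['at']).astype(int); print('tip',t,round(g['conf'],2),u,v,w[v,u].round(3))
pickle.dump(D,open('d0.pkl','wb'))
E
```

```text
{'time_s': 0.0, 'joints': array([-5.62008765e+01,  2.05915760e+01,  6.34753312e-01, -2.07035912e-02,
       -7.01371113e+01, -1.65048905e+01]), 'qd': array([ 0.05407984,  0.06625737, -0.11835672, -0.06231625, -0.02026469,
        0.00290572]), 'joint_torque': array([-1.25665880e-03, -5.82719100e+01,  2.93058980e+01,  6.99707687e+00,
        7.01944882e-03, -2.02169063e-04]), 'tcp_pos': array([ 0.20047191, -0.64402888,  0.22562672]), 'eef_rot': array([ 1.79904407e+02, -8.02820774e-03, -1.62712811e+02]), 'contact_force': array([-0.90064753,  0.72842916,  0.63952732]), 'moment': array([-0.03426518, -0.00736688, -0.04162319]), 'gripper_force': 0.0, 'gripper_width': 0.08749157111869438}
top {'fx': 445.7595383965141, 'fy': 445.7595383965141, 'cx': 252.41555640943128, 'cy': 191.36935988336674, 'position': array([0.20944043, 0.23072467, 1.23603622]), 'attitude': array([ 12.90887042,   0.23786865, -93.47462643])}
clogged_filter 0.97 [139. 200. 169. 226.] [0.445 0.487 0.043] [0.41  0.455 0.028] [0.474 0.526 0.059]
clogged_filter 0.78 [223. 122. 247. 152.] [0.613 0.258 0.128] [0.583 0.232 0.104
[... 1887 characters left out ...]
 0.032] [0.316 0.267 0.004] [0.35  0.299 0.047]
mill_cutter 0.29 [193. 172. 210. 191.] [0.613 0.268 0.129] [0.585 0.254 0.108] [0.641 0.289 0.151]
taper_sleeve 0.73 [156. 235. 191. 261.] [0.599 0.452 0.029] [0.578 0.396 0.009] [0.628 0.491 0.04 ]
taper_sleeve 0.41 [239. 195. 289. 228.] [0.451 0.166 0.007] [ 0.38   0.112 -0.   ] [0.519 0.236 0.029]
big_drill 0.65 [228. 158. 235. 176.] [ 0.661 -0.017  0.023] [ 0.641 -0.077 -0.001] [0.695 0.028 0.029]
tip clogged_handle 0.82 204 179 [0.604 0.264 0.138]
tip clogged_handle 0.66 223 273 [0.431 0.488 0.04 ]
tip socket 0.55 194 194 [0.616 0.303 0.107]
tip fresh_filter 0.75 241 247 [0.437 0.371 0.028]
tip fresh_filter 0.23 302 260 [0.278 0.33  0.008]
```

```bash
python3 - <<'E'
from h import *
D=pickle.load(open('d0.pkl','rb'))
a=D['top']['pixels'][95:295,120:370,::-1]; cv2.imwrite('pics/a.png',cv2.resize(a,None,fx=3,fy=3,interpolation=cv2.INTER_CUBIC)[:600])
a=D['side']['pixels'][140:310,130:330,::-1]; cv2.imwrite('pics/b.png',cv2.resize(a,None,fx=3.5,fy=3.5,interpolation=cv2.INTER_CUBIC)[:600])
E
```

```text
(no output)
```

View pics/a.png

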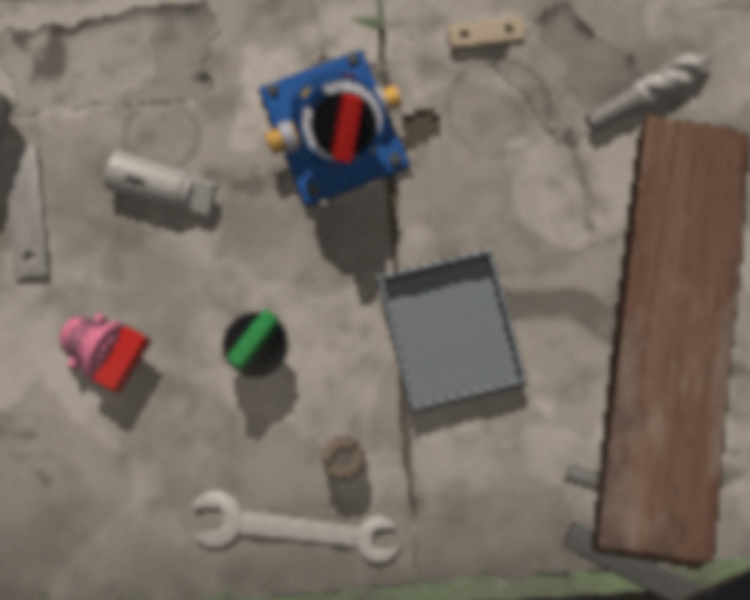

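View pics/b.png

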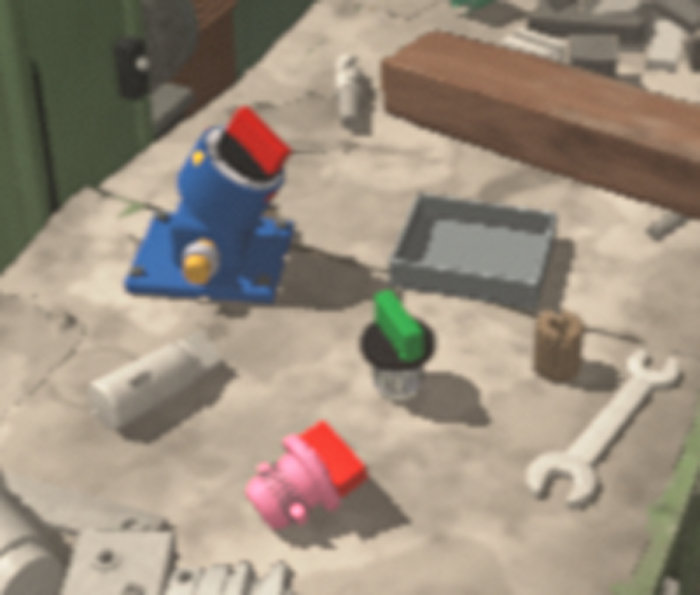

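The top picture shows the blue head with the red handle at crop (345,128), the green one at (252,342), the tray at (453,332) and the pink look-alike at (105,350). The side picture agrees: the head leans towards the robot, and one yellow mark sits on the rim at (197,157).

```bash
cat >> h.py <<'E'
def ax(az): a=np.radians(az); return np.array([.5*np.cos(a),.5*np.sin(a),.75**.5])
def plan(p0,R0,p1,R1):
    d=R0.T@(np.asarray(p1)-p0); v=R.from_matrix(R0.T@R1).as_rotvec(degrees=True)
    return np.round(d/.5,4).tolist(),np.round(v/360,4).tolist()
def step(p0,R0,t,d):
    return p0+R0@(np.array(t)*.5), R0@R.from_rotvec(np.array(d)*360,degrees=True).as_matrix()
def tool(n,x):  # tool z=-n, x along x projected
    n=n/np.linalg.norm(n); x=x-n*(x@n); x/=np.linalg.norm(x); return np.stack([x,np.cross(-n,x),-n],1)
def hsv(c): return cv2.cvtColor(c['pixels'],cv2.COLOR_RGB2HSV)
def masks(c):
    h,s,v=[hsv(c)[...,i].astype(int) for i in range(3)]
    return dict(red=((h<6)|(h>174))&(s>170)&(v>60),green=(h>50)&(h<80)&(s>130)&(v>50),blue=(h>100)&(h<125)&(s>140)&(v>40),yellow=(h>18)&(h<35)&(s>150)&(v>90))
E
python3 - <<'E'
from h import *
D=pickle.load(open('d0.pkl','rb'))
for n in D:
    c=D[n];w=cloud(c);M=masks(c)
    def near(m,x,y,rr=.1): return m&(np.hypot(w[...,0]-x,w[...,1]-y)<rr)
    b=near(M['blue'],.64,.28,.13)&(w[...,2]<.03); q=w[b][:,:2].astype(np.float32)
    print(n,'foot',b.sum(),cv2.minAreaRect(q*1000))
    for k,x,y,n0 in(('red',.61,.26,1),('green',.437,.35,0)):
        q=w[near(M[k],x,y,.06)]; q=q[~np.isnan(q[:,0])]
        C=q.mean(0);U,S,V=np.linalg.svd(q-C); print(k,len(q),C.round(4),V.round(3).tolist(),(S/len(q)**.5).round(4), np.percentile(q,[2,98],axis=0).round(3).tolist(), 'top band',q[q[:,2]>q[:,2].max()-.008].mean(0).round(4))
    y=near(M['yellow'],.62,.27,.08); print('yellow',y.sum(),w[y].round(3).tolist()[:8])
    g=r.regions_of
    z=w[...,2]; t=(abs(w[...,0]-.448)<.09)&(abs(w[...,1]-.172)<.09)&(z>.02)&(z<.04)
    print('tray',cv2.minAreaRect((w[t][:,:2]*1000).astype(np.float32)))
E
```

```text
top foot 513 ((654.103759765625, 271.67388916015625), (125.32345581054688, 103.85424041748047), 18.265499114990234)
red 169 [0.6074 0.256  0.1396] [[-0.872, 0.225, -0.435], [0.49, 0.395, -0.777], [-0.003, -0.89, -0.455]] [0.0156 0.0084 0.0053] [[0.582, 0.243, 0.116], [0.633, 0.268, 0.155]] top band [0.6223 0.2506 0.1515]
green 113 [0.4406 0.3504 0.0746] [[-0.744, 0.667, 0.032], [0.483, 0.572, -0.663], [-0.461, -0.478, -0.748]] [0.0138 0.0057 0.0041] [[0.421, 0.334, 0.055], [0.459, 0.368, 0.081]] top band [0.4404 0.3504 0.0766]
yellow 2 [[0.672, 0.214, 0.047], [0.628, 0.324, 0.046]]
tray ((447.4205627441406, 171.9658966064453), (130.90670776367188, 109.99895477294922), 10.38534164428711)
side foot 193 ((652.798828125, 278.4040832519531), (120.19424438476562, 100.2670669555664), 20.11420440673828)
red 153 [0.6074 0.2636 0.1344] [[-0.862, 0.241, -0.446], [-0.503, -0.294, 0.813], [-0.064, -0.925, -0.374]] [0.0157 0.0077 0.0025] [[0.583, 0.252, 0.115], [0.632, 0.272, 0.151]] top band [0.6201 0.2568 0.1484]
green 105 [0.438  0.3589 0.0726] [[-0.75, 0.66, -0.046], [0.411, 0.411, -0.814], [-0.518, -0.629, -0.58]] [0.0154 0.0061 0.0033] [[0.418, 0.338, 0.059], [0.458, 0.376, 0.078]] top band [0.4377 0.3573 0.0753]
yellow 22 [[0.649, 0.291, 0.124], [0.646, 0.295, 0.124], [0.637, 0.325, 0.048], [0.639, 0.329, 0.046], [0.636, 0.329, 0.047], [0.632, 0.329, 0.048], [0.631, 0.326, 0.046], [0.636, 0.334, 0.046]]
tray ((447.89642333984375, 174.15000915527344), (129.95220947265625, 115.62777709960938), 10.610014915466309)
```

```bash
python3 - <<'E'
from h import *
n=ax(198.6); d=np.array([.87,-.23,.44])
p0=np.array([.201,-.644,.227]);R0=R.from_euler('xyz',[180,0,-162.708],degrees=True).as_matrix()
pA=np.array([.45,-.2,.35]);RA=R.from_euler('xyz',[180,0,-80],degrees=True).as_matrix()
pl=plan(p0,R0,pA,RA);print(pl)
p,Q=step(p0,R0,*pl)
pB=np.array([.607,.258,.137])+n*.17; print(pB)
print(plan(p,Q,pB,tool(n,d)),tool(n,d).round(3).tolist())
E
```

```text
([-0.7394, 0.6998, -0.246], [0.0, 0.0, -0.2297])
[0.52643969 0.23088846 0.28422432]
([-0.8223, -0.3, 0.1316], [0.0796, 0.0386, -0.187]) [[0.871, -0.129, 0.474], [-0.229, -0.96, 0.159], [0.435, -0.247, -0.866]]
```

Request:
jog_arm(travel=[[-0.1,0.07,-0.246],[-0.7394,0.6998,-0.246],[-0.7394,0.6998,-0.246],[-0.7394,0.6998,-0.246],[-0.7394,0.6998,-0.246],[-0.7394,0.6998,-0.246],[-0.7394,0.6998,-0.246],[-0.7394,0.6998,-0.246],[-0.7394,0.6998,-0.246],[-0.7394,0.6998,-0.246]], dr=[[0,0,-0.2297],[0,0,-0.2297],[0,0,-0.2297],[0,0,-0.2297],[0,0,-0.2297],[0,0,-0.2297],[0,0,-0.2297],[0,0,-0.2297],[0,0,-0.2297],[0,0,-0.2297]], claw=[1,1,1,1,1,1,1,1,1,1])

```text
time_s: 2.55
tcp_pos: [0.4511, -0.198, 0.3502]
eef_rot: [-179.9, -0.0, -79.8]
contact_force: [-0.4, -0.4, -1.4]
gripper_width: 0.0877
gripper_force: 0.0
```

Request:
jog_arm(travel=[[-0.8223,-0.3,0.1316],[-0.8223,-0.3,0.1316],[-0.8223,-0.3,0.1316],[-0.8223,-0.3,0.1316],[-0.8223,-0.3,0.1316],[-0.8223,-0.3,0.1316],[-0.8223,-0.3,0.1316],[-0.8223,-0.3,0.1316],[-0.8223,-0.3,0.1316],[-0.8223,-0.3,0.1316]], dr=[[0.0796,0.0386,-0.187],[0.0796,0.0386,-0.187],[0.0796,0.0386,-0.187],[0.0796,0.0386,-0.187],[0.0796,0.0386,-0.187],[0.0796,0.0386,-0.187],[0.0796,0.0386,-0.187],[0.0796,0.0386,-0.187],[0.0796,0.0386,-0.187],[0.0796,0.0386,-0.187]], claw=[1,1,1,1,1,1,1,1,1,1])

```text
time_s: 3.8
tcp_pos: [0.5264, 0.2294, 0.2843]
eef_rot: [-164.0, -25.8, -14.9]
contact_force: [0.0, -1.0, 1.2]
gripper_width: 0.0876
gripper_force: 0.0
```

```bash
cat >> h.py <<'E'
def wrist(name):
    s=r.get_state(); c=r.capture('wrist'); save(name,c)
    T=np.eye(4);T[:3,:3]=R.from_euler('xyz',s['eef_rot'],degrees=True).as_matrix();T[:3,3]=s['tcp_pos']
    T=T@np.array(c['hand_eye']); w=cloud(c,T); pickle.dump((s,c,T,w),open(name+'.pkl','wb')); return s,c,T,w
E
python3 - <<'E'
from h import *
s,c,T,w=wrist('w1'); print(s['joints'].round(1),s['tcp_pos'],s['eef_rot'],np.round(c['hand_eye'],3).tolist())
M=masks(c)
for k in M:
    m=M[k]&~np.isnan(w[...,0]); nn,L,st,ce=cv2.connectedComponentsWithStats(m.astype(np.uint8))
    for i in range(1,nn):
        if st[i,4]>25:
            q=w[L==i]; C=q.mean(0);V=np.linalg.svd(q-C)[2]; print(k,st[i].tolist(),np.median(q,0).round(4),V[0].round(3),V[2].round(3))
E
```

```text
[ 51.6  -8.5 -42.6  29.6 -33.5   5.6] [0.52640718 0.22937834 0.2843434 ] [-164.01701678  -25.75085397  -14.85366751] [[-0.0, 0.956, 0.294, 0.078], [1.0, 0.001, -0.003, -0.001], [-0.003, 0.293, -0.956, -0.159], [0.0, 0.0, 0.0, 1.0]]
red [249, 148, 15, 49, 648] [0.6053 0.2533 0.1423] [-0.894  0.239 -0.379] [-0.044  0.795  0.605]
red [148, 299, 21, 22, 278] [0.4415 0.4613 0.0426] [-0.173  0.554 -0.814] [-0.63  -0.698 -0.341]
green [207, 290, 28, 31, 438] [0.4454 0.3428 0.0748] [-0.725  0.681  0.106] [-0.645 -0.617 -0.452]
blue [221, 120, 60, 43, 518] [0.6934 0.2583 0.0148] [-0.462  0.076  0.883] [0.885 0.104 0.454]
blue [255, 156, 51, 50, 645] [0.6104 0.229  0.014 ] [ 0.197 -0.048 -0.979] [-0.773 -0.622 -0.125]
blue [241, 191, 11, 20, 74] [0.5968 0.3021 0.0142] [ 0.064  0.236 -0.97 ] [ 0.255 -0.943 -0.213]
```

View pics/w1.png

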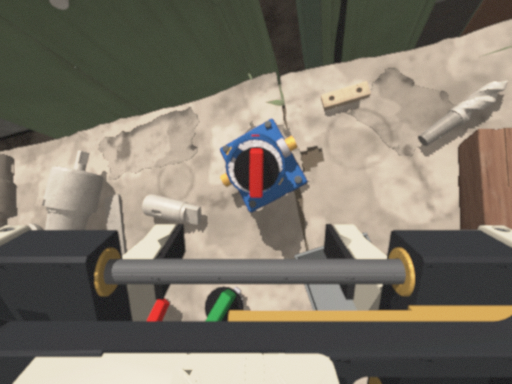

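The wrist picture shows the red handle upright in the image at (256,172), the white rim round it, and brass stubs at (292,143) and (226,180).

```bash
cat > fit.py <<'E'
from h import *
s,c,T,w=pickle.load(open('w1.pkl','rb'))
D=pickle.load(open('d0.pkl','rb'))
n=ax(198.6)
for nm,cc,ww in(('w',c,w),('top',D['top'],cloud(D['top'])),('side',D['side'],cloud(D['side']))):
    H=hsv(cc).astype(int);h,S,v=H[...,0],H[...,1],H[...,2];red=masks(cc)['red']
    near=np.linalg.norm(ww-np.array([.607,.258,.137]),axis=-1)<.06
    cap=near&(v<60)&~red
    hh=(ww-np.array([.607,.258,.137]))@n+.062
    cap&=abs(hh-.049)<.012
    q=ww[cap];C=q.mean(0);V=np.linalg.svd(q-C)[2][2];V*=np.sign(V[2]);print(nm,'cap',len(q),C.round(4),'normal',V.round(3),'lean',np.degrees(np.arccos(V[2])).round(1),np.degrees(np.arctan2(V[1],V[0])).round(1)%360,'h',hh[cap].mean().round(4))
    br=(h>10)&(h<30)&(S>120)&(v>90)&(ww[...,2]>.02)&(ww[...,2]<.07)&(np.hypot(ww[...,0]-.65,ww[...,1]-.27)<.09)
    N,L,st,ce=cv2.connectedComponentsWithStats(br.astype(np.uint8)); B=[ww[L==i].mean(0) for i in range(1,N) if st[i,4]>8]; print('stubs',[b.round(4).tolist() for b in B],[st[i].tolist() for i in range(1,N) if st[i,4]>8])
    q=ww[red&near]; hq=hh[red&near]; top=q[abs(hq-np.percentile(hq,60))<.005]; print('red',len(q),len(top),np.percentile(hq,[5,25,50,75,95]).round(4),top.mean(0).round(4))
# image: intersect rays of the red pixels (min area rect) with plane through top-face at n-height 75mm
E
python3 fit.py
python3 - <<'E'
import cv2
a=cv2.imread('pics/w1.png')[110:220,205:315]; cv2.imwrite('pics/w1z.png',cv2.resize(a,None,fx=5,fy=5,interpolation=cv2.INTER_CUBIC))
E
```

```text
w cap 802 [0.6146 0.2568 0.1207] normal [-0.466 -0.154  0.871] lean 29.4 198.3 h 0.0445
stubs [[0.6673, 0.2131, 0.0449], [0.6302, 0.3259, 0.0451]] [[286, 136, 10, 14, 89], [221, 174, 9, 11, 62]]
red 648 587 [0.0472 0.0687 0.0695 0.0702 0.0709] [0.6034 0.2532 0.1429]
top cap 184 [0.6165 0.2613 0.1211] normal [-0.472 -0.159  0.867] lean 29.8 198.6 h 0.0432
stubs [[0.6711, 0.2134, 0.0451], [0.6331, 0.3262, 0.0461]] [[248, 124, 5, 6, 21], [209, 139, 5, 6, 22]]
red 169 130 [0.0447 0.0638 0.0675 0.0694 0.0714] [0.6058 0.2544 0.143 ]
side cap 60 [0.6165 0.2789 0.1233] normal [-0.503 -0.075  0.861] lean 30.6 188.4 h 0.0423
stubs [[0.632, 0.3306, 0.0416]] [[183, 213, 7, 8, 41]]
red 153 65 [0.0461 0.052  0.0595 0.0656 0.0689] [0.6064 0.2624 0.1389]
```

View pics/w1z.png

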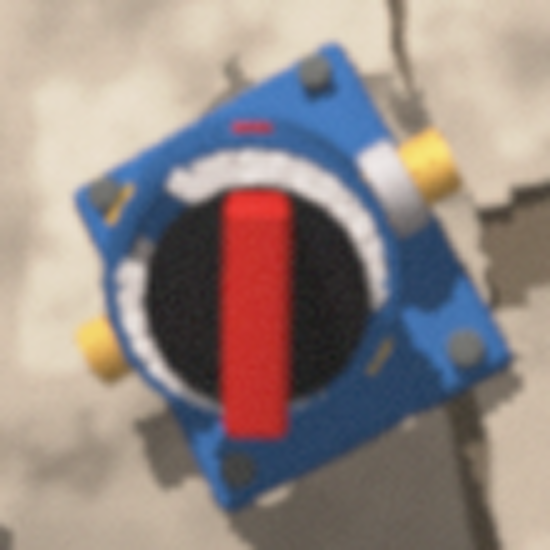

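```bash
python3 - <<'E'
from h import *
s,c,T,w=pickle.load(open('w1.pkl','rb'))
n=ax(198.5); red=masks(c)['red']; red[:,:240]=0;red[:,270:]=0;red[220:]=0
q=w[red]; hq=q@n; med=np.median(hq); top=red&(abs(w@n-med)<.003)
rc=cv2.minAreaRect(np.argwhere(top)[:,::-1].astype(np.float32)); print(rc)
def ray(u,v,h):
    a=T[:3,:3]@np.array([(u-c['cx'])/c['fx'],-(v-c['cy'])/c['fy'],-1]); o=T[:3,3]; return o+a*((h-o@n)/(a@n))
b=cv2.boxPoints(rc); P=np.array([ray(*x,med) for x in b]); print(P.round(4).tolist(),[np.linalg.norm(P[i]-P[i-1]).round(4) for i in range(4)])
C=P.mean(0); e=[P[0]-P[1],P[1]-P[2]]; d=max(e,key=np.linalg.norm); d/=np.linalg.norm(d); d*=np.sign(d[0])
O=C-.075*n; print('top',C,'d',d,'origin',O)
Rh=tool(n,d); s0=s['tcp_pos']; Rm=T[:3,:3]
pc,Rc=np.array([.5264,.2309,.2842]),tool(ax(198.6),np.array([.87,-.23,.44]))
Rc=R.from_euler('xyz',s['eef_rot'],degrees=True).as_matrix(); pc=s0
print('err cmd', s0)
for h in(.12,.051): print(h,plan(pc,Rc,O+n*h,Rh))
y=np.argwhere
# yellow marks / rim check
for u,v in((229,151),(280.6,181)): print(ray(u,v,O@n+.040),)
xs=R.from_rotvec(n*60,degrees=True).apply(d); print('xs',xs, [(lambda a:np.degrees(np.arctan2(np.cross(d,a)@n,a@d)))(ray(u,v,O@n+.04)-O-.04*n) for u,v in((229,151),(280.6,181))])
E
```

```text
((256.5, 173.49998474121094), (12.999998092651367, 44.99999237060547), 0.0)
[[0.5797, 0.2667, 0.1323], [0.6276, 0.2538, 0.1562], [0.6256, 0.2392, 0.1525], [0.5776, 0.2515, 0.1284]] [np.float64(0.0159), np.float64(0.0551), np.float64(0.0151), np.float64(0.0551)]
top [0.60262741 0.2528002  0.14234038] d [ 0.87001835 -0.23531071  0.43324006] origin [0.63818955 0.26469913 0.07738848]
err cmd [0.52640718 0.22937834 0.2843434 ]
0.12 ([-0.0015, 0.0055, 0.2357], [-0.0001, -0.0, 0.0007])
0.051 ([-0.0015, 0.0056, 0.3737], [-0.0001, -0.0, 0.0007])
[0.64301223 0.28702873 0.13030768]
[0.59919767 0.23130663 0.09611049]
xs [0.55196634 0.71276245 0.43278499] [np.float64(58.20148498280002), np.float64(-118.83528394909888)]
```

Request:
jog_arm(travel=[[0,0.0055,0.12],[0,0.0055,0.22],[0,0.0055,0.28],[0,0.0055,0.32],[0,0.0055,0.345],[0,0.0055,0.366],[0,0.0055,0.366],[0,0.0055,0.366],[0,0.0055,0.366],[0,0.0055,0.366]], dr=[[0,0,0],[0,0,0],[0,0,0],[0,0,0],[0,0,0],[0,0,0],[0,0,0],[0,0,0],[0,0,0],[0,0,0]], claw=[1,1,1,1,1,1,0,0,0,0], newtons=25)

```text
time_s: 5.1
tcp_pos: [0.6137, 0.2596, 0.1408]
eef_rot: [-165.2, -24.6, -14.2]
contact_force: [-0.6, 0.1, 0.6]
gripper_width: 0.0532
gripper_force: 0.0
```

```bash
python3 - <<'E'
from h import *
s=r.get_state();print(s['tcp_pos'],s['eef_rot'],s['contact_force'],s['gripper_width'],s['gripper_force'],s['joints'])
O=np.array([0.6382,0.2647,0.0774]);n=ax(198.5);print((s['tcp_pos']-O)@n)
E
```

```text
[0.61371599 0.25955348 0.14079238] [-165.24388486  -24.55884558  -14.22781578] [-0.60461909  0.1455177   0.58111824] 0.05318480279068783 0.0 [ 22.53882672   9.56473788 -52.29341059  95.47399051  -2.1032348
 -38.48677079]
0.06732529808237725
```

```bash
cat > kin.py <<'E'
from h import *
from scipy.optimize import least_squares
def rot(a,t): return R.from_rotvec(np.array(a)*t,degrees=True).as_matrix()
X,Y,Z=np.eye(3)
# tool frame at zero in flange: z along forearm x
def fk(q,k):
    a1,h1,L2,a3,L3,l,d6,sx=k
    A=rot(Z,q[0]); p=A@[a1,0,h1]
    B=A@rot(Y,q[1]); p=p+B@[sx,0,L2]
    C=B@rot(Y,-q[2]); p=p+C@[L3,0,a3]
    Dd=C@rot(X,q[3]*S4); p=p+Dd@[0,l,0]
    E=Dd@rot(Y,-q[4]); p=p+E@[d6,0,0]
    F=E@rot(X,q[5]*S6)
    return p,F@F0
S4,S6=1,1
F0=np.eye(3)
E
python3 - <<'E'
import kin; from kin import *
s=pickle.load(open('w1.pkl','rb'))[0]; n=r.get_state()
S=[(np.array([-56.201,20.546,.682,0,-70.136,-16.507]),np.array([.201,-.644,.227]),np.array([180,0,-162.708])),(s['joints'],s['tcp_pos'],s['eef_rot']),(n['joints'],n['tcp_pos'],n['eef_rot'])]
pickle.dump(S,open('samples.pkl','wb'))
for S4 in(1,-1):
  for S6 in(1,-1):
    kin.S4,kin.S6,kin.F0=S4,S6,np.eye(3)
    Fs=[kin.fk(q,np.zeros(8))[1].T@R.from_euler('xyz',e,degrees=True).as_matrix() for q,p,e in S]
    err=[np.degrees(np.arccos(np.clip((np.trace(Fs[0].T@f)-1)/2,-1,1))) for f in Fs[1:]]
    def f(k): return np.concatenate([(kin.fk(q,k)[0]-p)/.0015 for q,p,e in S]+[(k-[0,.3,.4,0,.4,.15,.3,0])/.3])
    o=least_squares(f,[0,.3,.4,0,.4,.15,.3,0]); print(S4,S6,np.round(err,2),o.cost.round(2),o.x.round(4)); print(Fs[0].round(3).tolist())
E
```

```text
1 1 [ 98.73 147.02] 14.67 [ 0.4802 -0.6841  0.1478  0.4132 -0.3307 -0.1913 -0.3787  0.305 ]
[[-0.0, -0.0, 1.0], [-0.839, 0.545, 0.0], [-0.545, -0.839, -0.0]]
1 -1 [ 59.15 169.05] 14.67 [ 0.4802 -0.6841  0.1478  0.4132 -0.3307 -0.1913 -0.3787  0.305 ]
[[-0.0, -0.0, 1.0], [-1.0, 0.0, -0.0], [-0.0, -1.0, -0.0]]
-1 1 [44.17 43.96] 0.99 [-0.000e+00  1.998e-01  6.023e-01  3.000e-04  4.638e-01 -1.912e-01
  3.797e-01 -8.000e-04]
[[-0.0, -0.0, 1.0], [-0.839, 0.545, 0.0], [-0.545, -0.839, -0.0]]
-1 -1 [0. 0.] 0.99 [-0.000e+00  1.998e-01  6.023e-01  3.000e-04  4.638e-01 -1.912e-01
  3.797e-01 -8.000e-04]
[[-0.0, -0.0, 1.0], [-1.0, 0.0, -0.0], [-0.0, -1.0, -0.0]]
```

```bash
cat >> kin.py <<'E'
S4,S6=-1,-1
F0=np.array([[0,0,1.],[-1,0,0],[0,-1,0]])
K=np.array([0,.2,.6023,0,.4638,-.1912,.3797,0])
LO=np.array([-176.03,-82.01,-58.28,-173.87,-174.79,-173.66]);HI=np.array([176.03,121.73,71.71,95.51,-.11,173.66])
def ik(p,Q,q0):
    f=lambda q:(lambda P,M:np.concatenate([(P-p)*3,R.from_matrix(Q.T@M).as_rotvec()]))(*fk(q,K))
    o=least_squares(f,np.clip(q0,LO+.5,HI-.5),bounds=(LO,HI),x_scale=30); return o.x,np.abs(o.fun).max()
def allik(p,Q,N=60,seed=0):
    g=np.random.default_rng(seed);out=[]
    for i in range(N):
        q,e=ik(p,Q,g.uniform(LO,HI))
        if e<1e-3 and not any(np.abs(q-o).max()<1.5 for o in out): out.append(q)
    return out
O=np.array([.6382,.2647,.0777]);n=ax(198.5);d=np.array([.87,-.2353,.4332])
E
python3 - <<'E'
from kin import *
print(ik(r.get_state()['tcp_pos'],R.from_euler('xyz',r.get_state()['eef_rot'],degrees=True).as_matrix(),r.get_state()['joints']))
for sg in(0,180):
  for a in(0,60):
    Q=tool(n,R.from_rotvec(n*(a+sg),degrees=True).apply(d))
    for h in(.052,.12):
        print(sg,a,h,[o.round(0).tolist() for o in allik(O+n*h,Q,25)])
E
```

```text
(array([ 22.53886798,   9.52370767, -52.33815032,  95.50993908,
        -2.10359353, -38.52286697]), np.float64(3.25041412669413e-05))
0 0 0.052 []
0 0 0.12 [[38.0, 3.0, -53.0, 59.0, -11.0, -16.0]]
0 60 0.052 []
0 60 0.12 [[38.0, 3.0, -53.0, 59.0, -11.0, 44.0]]
180 0 0.052 []
180 0 0.12 [[38.0, 3.0, -53.0, 59.0, -11.0, 164.0]]
180 60 0.052 []
180 60 0.12 [[38.0, 3.0, -53.0, 59.0, -11.0, -136.0]]
```

```bash
python3 - <<'E'
from kin import *
seeds=[np.array([22.5,9.5,-52,90,-3,-38]),np.array([38,3,-53,59,-11,0]),np.array([30,5,-53,-90,-10,0]),np.array([10,5,-50,-150,-10,90])]
for ht in(.052,.058):
 for a in(0,30,60,70):
  da=R.from_rotvec(n*a,degrees=True).apply(d); yv=np.cross(n,da)
  row=[]
  for phi in range(-24,25,4):
    Q0=tool(n,da); Q=R.from_rotvec(yv*phi,degrees=True).as_matrix()@Q0
    p=O+n*ht-Q0[:,2]*.019 *-1*-1; p=p+Q[:,2]*.019
    b=[ik(p,Q,s) for s in seeds]; b=[x for x,e in b if e<1e-3]
    row.append((phi,b[0].round(0).tolist()) if b else (phi,))
  print(ht,a,*row,sep='\n  ')
E
```

```text
0.052
  0
  (-24,)
  (-20,)
  (-16,)
  (-12,)
  (-8,)
  (-4,)
  (0,)
  (4, [23.0, 11.0, -52.0, 88.0, -0.0, -33.0])
  (8, [42.0, 13.0, -36.0, 17.0, -18.0, 23.0])
  (12, [41.0, 14.0, -28.0, 4.0, -27.0, 36.0])
  (16, [38.0, 16.0, -22.0, -4.0, -34.0, 45.0])
  (20, [36.0, 17.0, -17.0, -9.0, -41.0, 51.0])
  (24, [34.0, 19.0, -13.0, -12.0, -47.0, 55.0])
0.052
  30
  (-24,)
  (-20,)
  (-16,)
  (-12,)
  (-8,)
  (-4,)
  (0,)
  (4, [33.0, 11.0, -51.0, 66.0, -7.0, 11.0])
  (8, [43.0, 13.0, -39.0, 27.0, -20.0, 41.0])
  (12, [43.0, 15.0, -32.0, 16.0, -28.0, 52.0])
  (16, [43.0, 17.0, -26.0, 10.0, -35.0, 58.0])
  (20, [42.0, 18.0, -21.0, 6.0, -42.0, 63.0])
  (24, [41.0, 20.0, -16.0, 3.0, -48.0, 66.0])
0.052
  60
  (-24, [20.0, 12.0, -25.0, -80.0, -11.0, -163.0])
  (-20,)
  (-16,)
  (-12,)
  (-8,)
  (-4,)
  (0,)
  (4, [28.0, 11.0, -52.0, 82.0, -6.0, 29.0])
  (8, [42.0, 13.0, -44.0, 45.0, -18.0, 54.0])
  (12, [45.0, 15.0, -38.0, 33.0, -26.0, 63.0])
  (16, [46.0, 16.0, -33.0, 27.0, -33.0, 68.0])
  (20, [47.0, 18.0, -29.0, 23.0, -39.0, 71.0])
  (24, [47.0, 20.0, -25.0, 21.0, -45.0, 74.0])
0.052
  70
  
[... 1195 characters left out ...]
 (-12,)
  (-8,)
  (-4,)
  (0,)
  (4, [32.0, 11.0, -52.0, 74.0, -8.0, 34.0])
  (8, [42.0, 12.0, -44.0, 43.0, -19.0, 56.0])
  (12, [45.0, 14.0, -38.0, 33.0, -27.0, 64.0])
  (16, [46.0, 16.0, -33.0, 27.0, -34.0, 69.0])
  (20, [47.0, 18.0, -29.0, 23.0, -40.0, 72.0])
  (24, [47.0, 20.0, -25.0, 21.0, -46.0, 74.0])
0.058
  70
  (-24, [21.0, 11.0, -25.0, -70.0, -14.0, -165.0])
  (-20,)
  (-16,)
  (-12,)
  (-8,)
  (-4,)
  (0,)
  (4, [29.0, 11.0, -52.0, 82.0, -7.0, 38.0])
  (8, [41.0, 12.0, -46.0, 51.0, -18.0, 59.0])
  (12, [45.0, 14.0, -41.0, 40.0, -26.0, 67.0])
  (16, [47.0, 15.0, -36.0, 34.0, -32.0, 71.0])
  (20, [48.0, 17.0, -32.0, 30.0, -38.0, 74.0])
  (24, [49.0, 19.0, -28.0, 27.0, -44.0, 76.0])
```

```bash
cat >> kin.py <<'E'
def pose(O,n,da,phi,h,ht=.055):
    "cartridge origin O+h*n, axis n, handle da, tool tilted phi about handle y; ht=TCP height on axis when untilted"
    Q0=tool(n,da); da=Q0[:,0]; Q=R.from_rotvec(np.cross(n,da)*phi,degrees=True).as_matrix()@Q0
    return O+n*(h+ht+.019)+Q[:,2]*.019, Q
def rotd(a): return R.from_rotvec(n*a,degrees=True).apply(d)
def cur():
    s=r.get_state(); return s['tcp_pos'],R.from_euler('xyz',s['eef_rot'],degrees=True).as_matrix(),s
E
python3 - <<'E'
from kin import *
p,Q,s=cur(); p1,Q1=pose(O,n,d,12,.06); print(plan(p,Q,p1,Q1),ik(p1,Q1,np.array([40,10,-30,4,-27,36])))
p2,Q2=pose(O,n,d,12,0);print(plan(p1,Q1,p2,Q2),p2,R.from_matrix(Q2).as_euler('xyz',degrees=True))
E
```

```text
([-0.0247, 0.0164, -0.0959], [0.0027, -0.0297, 0.0011]) (array([ 42.08592806,   7.96771502, -28.45525084,   3.98003403,
       -33.33553255,  35.10336786]), np.float64(1.5154544286133387e-14))
([0.0249, 0.0, 0.1174], [0.0, 0.0, 0.0]) [0.60848738 0.25683781 0.12397953] [-165.08610214  -14.10592934  -11.73091474]
```

Request:
jog_arm(travel=[[0,0,-0.03],[0,0,-0.08],[-0.0247,0.0164,-0.0959],[-0.0247,0.0164,-0.0959],[-0.0247,0.0164,-0.0959],[-0.0247,0.0164,-0.0959],[-0.0247,0.0164,-0.0959],[-0.0247,0.0164,-0.0959],[-0.0247,0.0164,-0.0959],[-0.0247,0.0164,-0.0959]], dr=[[0,0,0],[0,0,0],[0.0027,-0.0297,0.0011],[0.0027,-0.0297,0.0011],[0.0027,-0.0297,0.0011],[0.0027,-0.0297,0.0011],[0.0027,-0.0297,0.0011],[0.0027,-0.0297,0.0011],[0.0027,-0.0297,0.0011],[0.0027,-0.0297,0.0011]], claw=[1,1,1,1,1,1,1,1,1,1])

```text
time_s: 6.35
tcp_pos: [0.5803, 0.246, 0.175]
eef_rot: [-165.2, -14.1, -11.8]
contact_force: [-1.0, 0.1, -0.1]
gripper_width: 0.0879
gripper_force: 0.0
```

```bash
python3 - <<'E'
from kin import *
p,Q,s=cur(); p1,Q1=pose(O,n,d,12,.06); print(s['joints'].round(1),'pos off mm',((p-p1)*1000).round(1)); s_,c,T,w=wrist('w2')
p2,Q2=pose(O,n,d,12,0);print(plan(p,Q,p2,Q2))
red=masks(c)['red'];N,L,st,ce=cv2.connectedComponentsWithStats(red.astype(np.uint8));print([x.tolist() for x in st[1:] if x[4]>100])
E
```

```text
[ 42.1   8.1 -28.5   4.1 -33.3  35. ] pos off mm [ 0.3 -1.3 -0.9]
([0.0244, -0.0032, 0.116], [0.0003, 0.0, -0.0003])
[[240, 150, 23, 78, 1584]]
```

```bash
cat >> h.py <<'E'
def topface(name,col,n,box,tol=.003):
    s,c,T,w=pickle.load(open(name+'.pkl','rb')); m=masks(c)[col]; k=np.zeros_like(m);k[box[1]:box[3],box[0]:box[2]]=1; m&=k
    hq=w@n; med=np.nanmedian(hq[m]); m&=abs(hq-med)<tol
    m=cv2.morphologyEx(m.astype(np.uint8),cv2.MORPH_OPEN,np.ones((3,3)))
    rc=cv2.minAreaRect(np.argwhere(m>0)[:,::-1].astype(np.float32))
    def ray(u,v):
        a=T[:3,:3]@np.array([(u-c['cx'])/c['fx'],-(v-c['cy'])/c['fy'],-1]); o=T[:3,3]; return o+a*((med-o@n)/(a@n))
    P=np.array([ray(*x) for x in cv2.boxPoints(rc)]); C=P.mean(0); e=[P[0]-P[1],P[1]-P[2]]
    L=[np.linalg.norm(x) for x in e]; d=e[int(np.argmax(L))]; d=d/np.linalg.norm(d); d*=np.sign(d[0])
    return C-.075*n,d,L,rc
E
python3 - <<'E'
from kin import *
print(topface('w2','red',n,(230,140,275,240)),O,d)
E
```

```text
(array([0.63864789, 0.2654913 , 0.07773997]), array([ 0.87159582, -0.22363647,  0.43624242]), [np.float64(0.014684139644385096), np.float64(0.05617655555964432)], ((251.5, 194.5), (65.0, 21.0), 90.0)) [0.6382 0.2647 0.0777] [ 0.87   -0.2353  0.4332]
```

Request:
jog_arm(travel=[[0.01,-0.001,0.047],[0.018,-0.001,0.085],[0.0245,-0.001,0.117],[0.0245,-0.001,0.117],[0.0245,-0.001,0.117],[0.0245,-0.001,0.117],[0.0245,-0.001,0.117],[0.0245,-0.001,0.117],[0.0245,-0.001,0.117],[0.0245,-0.001,0.117]], dr=[[0,0,0],[0,0,0],[0,0,0],[0,0,0],[0,0,0],[0,0,0],[0,0,0],[0,0,0],[0,0,0],[0,0,0]], claw=[1,1,1,0,0,0,0,0,0,0], newtons=30)

```text
time_s: 7.65
tcp_pos: [0.6086, 0.2566, 0.1235]
eef_rot: [-165.1, -14.1, -11.8]
contact_force: [0.1, -0.3, 0.3]
gripper_width: 0.023
gripper_force: 0.0
```

```bash
python3 - <<'E'
from kin import *
p,Q,s=cur(); p1,Q1=pose(O,n,d,12,0);print(((p-p1)*1000).round(1),s['contact_force'],s['moment'],s['gripper_width'],s['gripper_force'],R.from_matrix(Q1.T@Q).as_rotvec(degrees=True))
for a in range(10,80,10): p2,Q2=pose(O,n,rotd(a),12,0); print(a,plan(p1,Q1,p2,Q2))
E
```

```text
[ 0.1 -0.2 -0.5] [ 0.13387566 -0.25899102  0.33079417] [-0.72414211  1.0755192   0.02403751] 0.023022955601828456 0.0 [-0.0436553  -0.02670489  0.1065039 ]
10 ([0.0001, 0.0014, -0.0], [-0.0058, -0.0, -0.0272])
20 ([0.0005, 0.0027, -0.0001], [-0.0116, -0.0, -0.0543])
30 ([0.001, 0.004, -0.0002], [-0.0173, -0.0, -0.0815])
40 ([0.0018, 0.0051, -0.0004], [-0.0231, 0.0, -0.1087])
50 ([0.0028, 0.0061, -0.0006], [-0.0289, 0.0, -0.1359])
60 ([0.0039, 0.0068, -0.0008], [-0.0347, 0.0, -0.163])
70 ([0.0051, 0.0074, -0.0011], [-0.0404, 0.0, -0.1902])
```

Request:
jog_arm(travel=[[0,0,0],[0,0,0],[0,0,0],[0.0001,0.0014,0],[0.0005,0.0027,0],[0.001,0.004,0],[0.0018,0.0051,0],[0.0028,0.0061,0],[0.0039,0.0068,0],[0.005,0.0073,0]], dr=[[0,0,0],[0,0,0],[0,0,0],[-0.0058,0,-0.0272],[-0.0116,0,-0.0543],[-0.0173,0,-0.0815],[-0.0231,0,-0.1087],[-0.0289,0,-0.1359],[-0.0347,0,-0.163],[-0.0393,0,-0.1848]], claw=[0,0,0,0,0,0,0,0,0,0], newtons=35)

```text
time_s: 8.9
tcp_pos: [0.6106, 0.2529, 0.1239]
eef_rot: [161.5, -11.7, 56.7]
contact_force: [1.0, -0.7, 5.3]
gripper_width: 0.016
gripper_force: 35.0
```

```bash
python3 - <<'E'
from kin import *
p,Q,s=cur(); p1,Q1=pose(O,n,rotd(68),12,0);print(((p-p1)*1000).round(1),s['contact_force'],s['moment'],s['gripper_width'],s['gripper_force'],R.from_matrix(Q1.T@Q).as_rotvec(degrees=True),s['joints'].round(1))
for a,h in((61,0),(61,.02),(61,.05),(61,.08)): p2,Q2=pose(O,n,rotd(a),12,h); print(a,h,plan(p1,Q1,p2,Q2),ik(p2,Q2,s['joints'])[0].round(1))
E
```

```text
[ 0.5  0.1 -0.3] [ 1.02220107 -0.70312747  5.33150344] [-0.45198566  0.20711798 -0.36212458] 0.015996433893556643 35.017316937446594 [-0.07578792 -0.03811494 -0.21307227] [ 44.8  14.2 -40.3  39.1 -25.4  65.8]
61 0 ([0.0001, -0.001, -0.0], [0.004, 0.0, 0.019]) [ 45.   14.3 -38.3  33.7 -26.3  63.9]
61 0.02 ([-0.0083, -0.001, -0.0391], [0.004, 0.0, 0.019]) [ 46.   12.3 -37.7  31.2 -28.8  65.8]
61 0.05 ([-0.0207, -0.001, -0.0978], [0.004, 0.0, 0.019]) [ 47.4   9.4 -36.7  28.3 -32.7  68. ]
61 0.08 ([-0.0332, -0.001, -0.1565], [0.004, 0.0, 0.019]) [ 48.7   6.6 -35.7  26.  -36.5  69.7]
```

Request:
jog_arm(travel=[[0.0001,-0.001,0],[0.0001,-0.001,0],[-0.003,-0.001,-0.014],[-0.006,-0.001,-0.0285],[-0.009,-0.001,-0.0425],[-0.012,-0.001,-0.0565],[-0.0165,-0.001,-0.078],[-0.021,-0.001,-0.099],[-0.027,-0.001,-0.1275],[-0.0332,-0.001,-0.1565]], dr=[[0.002,0,0.0095],[0.004,0,0.019],[0.004,0,0.019],[0.004,0,0.019],[0.004,0,0.019],[0.004,0,0.019],[0.004,0,0.019],[0.004,0,0.019],[0.004,0,0.019],[0.004,0,0.019]], claw=[0,0,0,0,0,0,0,0,0,0])

```text
time_s: 10.15
tcp_pos: [0.5715, 0.24, 0.1931]
eef_rot: [164.6, -13.7, 49.7]
contact_force: [-0.0, 1.1, -2.8]
gripper_width: 0.0161
gripper_force: 35.0
```

```bash
python3 - <<'E'
from kin import *
p,Q,s=cur(); p1,Q1=pose(O,n,rotd(61),12,.08);print(((p-p1)*1000).round(1),s['contact_force'],s['moment'],s['gripper_width'],s['gripper_force'],s['joints'].round(1))
c=r.capture('side');save('s1',c);a=c['pixels'][110:310,130:330,::-1];cv2.imwrite('pics/s1z.png',cv2.resize(a,None,fx=3,fy=3,interpolation=cv2.INTER_CUBIC))
# tray placement: upright, handle yaw options
up=np.array([0,0,1.]); C=np.array([.4477,.173,.004])
for yaw in range(-180,180,20):
    da=np.array([np.cos(np.radians(yaw)),np.sin(np.radians(yaw)),0])
    p2,Q2=pose(C,up,da,12,.001); q,e=ik(p2,Q2,s['joints']); 
    if e<1e-3: print(yaw,q.round(0))
E
```

```text
[-0.4 -0.3 -0.2] [-0.01517096  1.14272455 -2.81649845] [-0.1700518   1.51193254 -0.01625447] 0.01612472267312617 34.99758839607239 [ 48.7   6.6 -35.6  26.  -36.7  69.6]
-120 [ 41.   9. -40.  -8. -30. -65.]
-100 [ 37.  11. -35. -14. -37. -37.]
-80 [ 35.  13. -31. -16. -43. -14.]
-60 [ 34.  15. -27. -16. -48.   7.]
-40 [ 35.  17. -25. -15. -52.  25.]
-20 [ 36.  18. -24. -12. -55.  41.]
0 [ 38.  19. -24.  -9. -57.  57.]
20 [ 41.  19. -25.  -5. -57.  72.]
40 [ 44.  19. -27.  -1. -56.  87.]
60 [ 47.  18. -30.   3. -53. 101.]
80 [ 49.  17. -34.   8. -50. 115.]
100 [ 51.  15. -39.  13. -45. 129.]
120 [ 53.  13. -44.  18. -39. 143.]
140 [ 53.  11. -48.  22. -34. 159.]
```

View pics/s1z.png

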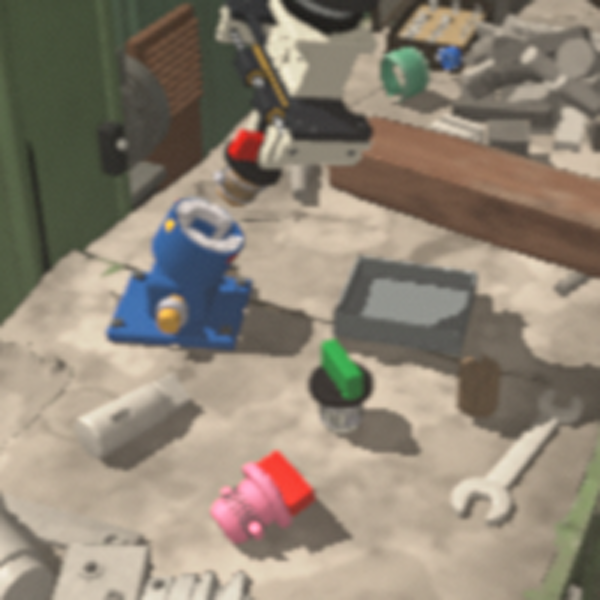

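The side picture shows the clogged cartridge clear of the socket and held at (245,160). The tray and tools are undisturbed.

```bash
python3 - <<'E'
from kin import *
p,Q=pose(O,n,rotd(61),12,.08)
up=np.array([0,0,1.]); C=np.array([.4477,.173,.004]);a=np.radians(40);da=np.array([np.cos(a),np.sin(a),0])
p2,Q2=pose(C,up,da,12,.09);print(plan(p,Q,p2,Q2),p2)
p3,Q3=pose(C,up,da,12,.0);print(plan(p2,Q2,p3,Q3),p3,R.from_matrix(Q3).as_euler('xyz',degrees=True))
E
```

```text
([-0.2841, -0.1058, -0.0079], [0.0415, -0.0748, 0.0177]) [0.44467388 0.17046078 0.1494152 ]
([0.0374, 0.0, 0.1761], [0.0, 0.0, 0.0]) [0.44467388 0.17046078 0.0594152 ] [180.  12.  40.]
```

Request:
jog_arm(travel=[[-0.03,-0.01,-0.03],[-0.1,-0.035,-0.04],[-0.17,-0.065,-0.03],[-0.24,-0.09,-0.015],[-0.2841,-0.1058,-0.0079],[-0.2841,-0.1058,-0.0079],[-0.2841,-0.1058,-0.0079],[-0.2841,-0.1058,-0.0079],[-0.2841,-0.1058,-0.0079],[-0.2841,-0.1058,-0.0079]], dr=[[0,0,0],[0.01,-0.019,0.0045],[0.02,-0.0375,0.009],[0.031,-0.056,0.013],[0.0415,-0.0748,0.0177],[0.0415,-0.0748,0.0177],[0.0415,-0.0748,0.0177],[0.0415,-0.0748,0.0177],[0.0415,-0.0748,0.0177],[0.0415,-0.0748,0.0177]], claw=[0,0,0,0,0,0,0,0,0,0])

```text
time_s: 11.45
tcp_pos: [0.4448, 0.1708, 0.149]
eef_rot: [180.0, 12.0, 39.9]
contact_force: [-0.0, 0.1, -1.9]
gripper_width: 0.0155
gripper_force: 35.0
```

Request:
jog_arm(travel=[[0.01,0,0.047],[0.02,0,0.094],[0.027,0,0.127],[0.031,0,0.146],[0.0335,0,0.158],[0.035,0,0.165],[0.0364,0,0.1715],[0.0374,0,0.1761],[0.0376,0,0.177],[0.0376,0,0.177]], dr=[[0,0,0],[0,0,0],[0,0,0],[0,0,0],[0,0,0],[0,0,0],[0,0,0],[0,0,0],[0,0,0],[0,0,0]], claw=[0,0,0,0,0,0,0,0,0,0])

```text
time_s: 12.7
tcp_pos: [0.4452, 0.1708, 0.0604]
eef_rot: [180.0, 12.0, 40.0]
contact_force: [-5.7, 0.2, 18.7]
gripper_width: 0.0158
gripper_force: 35.0
```

```bash
python3 - <<'E'
from kin import *
p,Q,s=cur(); print(p,s['eef_rot'],s['contact_force'],s['moment'],s['gripper_width'],s['joints'].round(1))
c=r.capture('side');save('s2',c);a=c['pixels'][110:310,130:330,::-1];cv2.imwrite('pics/s2z.png',cv2.resize(a,None,fx=3,fy=3,interpolation=cv2.INTER_CUBIC))
E
```

```text
[0.44518571 0.1707874  0.06041506] [179.96228045  11.99086031  39.95979845] [-5.6830116   0.15694097 18.72191137] [-0.46358907  2.91640701 -0.36246201] 0.015789281960953923 [ 44.   19.3 -26.9  -1.  -55.8  86.6]
```

View pics/s2z.png

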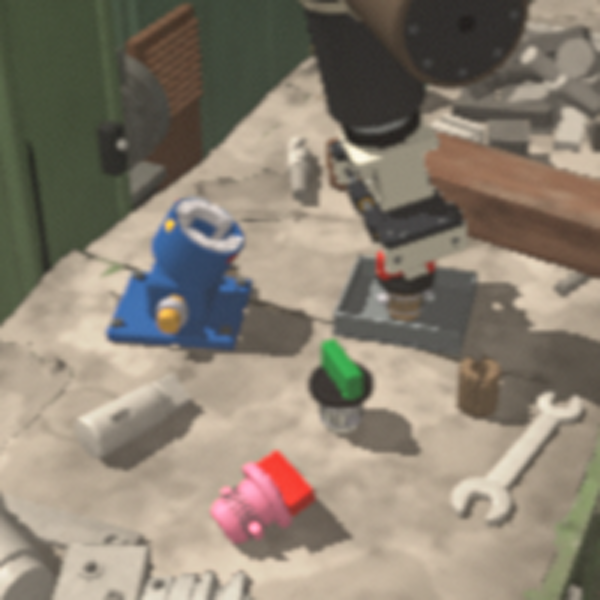

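The cartridge stands upright on the tray floor at (405,285) and carries about 19 N of downward push, so I'll release it and go to view the fresh one.

Request:
jog_arm(travel=[[-0.0003,0,-0.0015],[-0.0003,0,-0.0015],[-0.0003,0,-0.0015],[-0.0003,0,-0.0015],[-0.0003,0,-0.0015],[-0.004,0,-0.02],[-0.01,0,-0.05],[-0.02,0,-0.1],[-0.034,0,-0.16],[-0.051,0,-0.24]], dr=[[0,0,0],[0,0,0],[0,0,0],[0,0,0],[0,0,0],[0,0,0],[0,0,0],[0,0,0],[0,0,0],[0,0,0]], claw=[0,1,1,1,1,1,1,1,1,1])

```text
time_s: 14.0
tcp_pos: [0.4445, 0.1703, 0.1825]
eef_rot: [180.0, 12.1, 39.9]
contact_force: [0.1, 0.5, 0.9]
gripper_width: 0.087
gripper_force: 0.0
```

```bash
python3 - <<'E'
from kin import *
p,Q,s=cur(); print(p,s['eef_rot'],s['joints'].round(1))
up=np.array([0,0,1.]); C=np.array([.44,.353,0]);da=np.array([.745,-.667,0])
for sg in(1,-1):
    p2,Q2=pose(C,up,sg*da,12,.11);q,e=ik(p2,Q2,s['joints']);print(sg,plan(p,Q,p2,Q2),q.round(0),e)
    p3,Q3=pose(C,up,sg*da,12,.0);print(ik(p3,Q3,s['joints']))
E
```

```text
[0.4444968  0.17032671 0.18254989] [179.9942915   12.07355634  39.90262011] [ 44.   11.3 -19.   -0.9 -71.8  86.3]
1 ([0.2285, -0.2939, -0.0139], [0.0474, 0.0002, 0.2221]) [ 50.  15. -11. -13. -64.   4.] 1.2300826971203421e-09
(array([ 49.91879021,  21.80115786, -17.38262244, -15.40595554,
       -51.4685337 ,   7.94413442]), np.float64(6.9101239013091185e-09))
-1 ([0.2307, -0.2782, -0.0143], [-0.0569, 0.0002, -0.2669]) [ 66.  13. -25.  14. -56. 154.] 4.191205550524789e-11
(array([ 65.49352387,  19.89122518, -33.77264055,  17.50011935,
       -41.30103555, 148.97896477]), np.float64(1.6353585152728556e-13))
```

Request:
jog_arm(travel=[[0.03,-0.03,-0.03],[0.2285,-0.2939,-0.0139],[0.2285,-0.2939,-0.0139],[0.2285,-0.2939,-0.0139],[0.2285,-0.2939,-0.0139],[0.2285,-0.2939,-0.0139],[0.2285,-0.2939,-0.0139],[0.2285,-0.2939,-0.0139],[0.2285,-0.2939,-0.0139],[0.2285,-0.2939,-0.0139]], dr=[[0.0474,0,0.2221],[0.0474,0,0.2221],[0.0474,0,0.2221],[0.0474,0,0.2221],[0.0474,0,0.2221],[0.0474,0,0.2221],[0.0474,0,0.2221],[0.0474,0,0.2221],[0.0474,0,0.2221],[0.0474,0,0.2221]], claw=[1,1,1,1,1,1,1,1,1,1])

```text
time_s: 15.25
tcp_pos: [0.4376, 0.3561, 0.1644]
eef_rot: [-180.0, 12.0, -41.7]
contact_force: [-1.3, -0.3, -0.6]
gripper_width: 0.0875
gripper_force: 0.0
```

```bash
python3 - <<'E'
from kin import *
s,c,T,w=wrist('w3'); M=masks(c)['green'];N,L,st,ce=cv2.connectedComponentsWithStats(M.astype(np.uint8));b=max(st[1:],key=lambda x:x[4]);print(s['tcp_pos'],s['eef_rot'],b.tolist())
up=np.array([0,0,1.]); bx=(b[0]-3,b[1]-3,b[0]+b[2]+3,b[1]+b[3]+3)
C,da,L,rc=topface('w3','green',up,bx); print(C,da,L,rc)
p,Q=T[:3,3],0
p,Q,_=cur(); C[2]=.0; 
p2,Q2=pose(C,up,da,12,0);print(plan(p,Q,p2,Q2),p2,R.from_matrix(Q2).as_euler('xyz',degrees=True))
E
```

```text
[0.43755212 0.3561272  0.16443893] [-179.95077349   12.03938306  -41.68584875] [247, 132, 20, 64, 1078]
[0.43895623 0.35044983 0.00055213] [ 7.75393263e-01 -6.31478651e-01  5.02066101e-16] [np.float64(0.014659530558678767), np.float64(0.05528271191435139)] ((257.0975646972656, 167.01119995117188), (56.28384780883789, 17.243349075317383), 88.40885925292969)
([0.0472, 0.0071, 0.2123], [-0.0016, 0.0001, -0.0069]) [0.43589317 0.35294437 0.0554152 ] [180.         12.        -39.1592992]
```

View pics/w3.png

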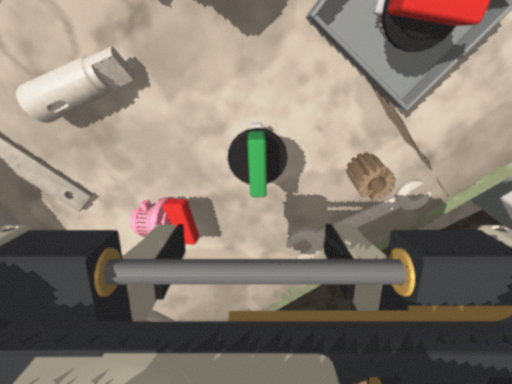

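The green handle's top face is centred at (257,165), its length along the tool's x, with nothing between the fingers' paths. I'll descend and grasp it.

Request:
jog_arm(travel=[[0.015,0.0071,0.07],[0.028,0.0071,0.13],[0.038,0.0071,0.175],[0.044,0.0071,0.2],[0.0472,0.0071,0.212],[0.0472,0.0071,0.212],[0.0472,0.0071,0.212],[0.0472,0.0071,0.212],[0.0472,0.0071,0.212],[0.0472,0.0071,0.212]], dr=[[-0.0016,0,-0.0069],[-0.0016,0,-0.0069],[-0.0016,0,-0.0069],[-0.0016,0,-0.0069],[-0.0016,0,-0.0069],[-0.0016,0,-0.0069],[-0.0016,0,-0.0069],[-0.0016,0,-0.0069],[-0.0016,0,-0.0069],[-0.0016,0,-0.0069]], claw=[1,1,1,1,1,0.3,0,0,0,0], newtons=40)

```text
time_s: 16.55
tcp_pos: [0.4358, 0.3527, 0.0553]
eef_rot: [180.0, 12.0, -39.3]
contact_force: [0.6, -0.1, 0.5]
gripper_width: 0.0435
gripper_force: 0.0
```

```bash
python3 - <<'E'
from kin import *
p,Q,s=cur(); print(p,s['eef_rot'],s['contact_force'],s['gripper_width'],s['joints'].round(1))
up=np.array([0,0,1.]); C=np.array([.43896,.35045,0]);da=np.array([.7754,-.6315,0]);p2,Q2=pose(C,up,da,12,0); print(((p-p2)*1000).round(1))
pu,Qu=pose(C,up,da,12,.16);print('lift',plan(p2,Q2,pu,Qu))
ph,Qh=pose(O,n,rotd(60),12,.1);print('head',plan(pu,Qu,ph,Qh),ph,R.from_matrix(Qh).as_euler('xyz',degrees=True),ik(ph,Qh,s['joints']))
E
```

```text
[0.43577715 0.3527433  0.05533077] [179.96823444  12.04529224 -39.30972788] [ 0.63623432 -0.10129993  0.46478998] 0.04346507739710361 [ 49.9  21.9 -17.3 -15.3 -52.1  10.4]
[-0.1 -0.2 -0.1]
lift ([-0.0665, -0.0, -0.313], [0.0, 0.0, 0.0])
head ([0.3367, 0.0198, -0.0617], [-0.028, 0.0892, -0.237]) [0.5623276  0.23722738 0.21058387] [165.039785   -14.07969773  48.83229567] (array([ 49.46325343,   4.70555113, -34.75296902,  24.35494996,
       -39.214213  ,  70.03902863]), np.float64(7.775341260936761e-12))
```

Request:
jog_arm(travel=[[0,0,0],[0,0,0],[0,0,0],[0,0,0],[0,0,0],[-0.007,0,-0.033],[-0.02,0,-0.094],[-0.0375,0,-0.176],[-0.055,0,-0.259],[-0.0665,0,-0.313]], dr=[[0,0,0],[0,0,0],[0,0,0],[0,0,0],[0,0,0],[0,0,0],[0,0,0],[0,0,0],[0,0,0],[0,0,0]], claw=[0,0,0,0,0,0,0,0,0,0], newtons=40)

```text
time_s: 17.8
tcp_pos: [0.4363, 0.3527, 0.2185]
eef_rot: [-179.9, 12.0, -39.3]
contact_force: [0.6, 0.6, -3.4]
gripper_width: 0.0157
gripper_force: 39.9
```

Request:
jog_arm(travel=[[0,0,0],[0.05,0,-0.03],[0.1,0.005,-0.06],[0.15,0.01,-0.07],[0.2,0.0125,-0.07],[0.25,0.015,-0.0617],[0.3,0.018,-0.0617],[0.3367,0.0198,-0.0617],[0.3367,0.0198,-0.0617],[0.3367,0.0198,-0.0617]], dr=[[-0.028,0.0892,-0.237],[-0.028,0.0892,-0.237],[-0.028,0.0892,-0.237],[-0.028,0.0892,-0.237],[-0.028,0.0892,-0.237],[-0.028,0.0892,-0.237],[-0.028,0.0892,-0.237],[-0.028,0.0892,-0.237],[-0.028,0.0892,-0.237],[-0.028,0.0892,-0.237]], claw=[0,0,0,0,0,0,0,0,0,0])

```text
time_s: 19.05
tcp_pos: [0.5613, 0.2354, 0.2107]
eef_rot: [165.1, -14.0, 48.6]
contact_force: [0.6, 0.6, -3.6]
gripper_width: 0.0158
gripper_force: 39.9
```

```bash
python3 - <<'E'
from kin import *
p,Q,s=cur(); print(p,s['eef_rot'],s['contact_force'],s['moment'],s['gripper_width'],s['joints'].round(1))
ph,Qh=pose(O,n,rotd(60),12,.1);print(((p-ph)*1000).round(1),R.from_matrix(Qh.T@Q).as_rotvec(degrees=True))
c=r.capture('side');save('s3',c);a=c['pixels'][120:240,140:260,::-1];a=cv2.resize(a,None,fx=4.5,fy=4.5,interpolation=cv2.INTER_CUBIC);cv2.imwrite('pics/s3z.png',a)
for h in(.06,.045,.03,.015,.004,0,-.001): 
    p2,Q2=pose(O,n,rotd(60),12,h);print(h,plan(ph,Qh,p2,Q2)[0])
E
```

```text
[0.56133433 0.23535553 0.21066683] [165.07153147 -13.99145859  48.60410385] [ 0.59654313  0.62750632 -3.58848968] [-0.21596829  1.66349175 -0.03851339] 0.015770750910451402 [ 49.4   4.6 -34.8  24.3 -39.4  69.9]
[-1.  -1.9  0.1] [-0.02359565 -0.1423439   0.19113635]
0.06 [0.0166, -0.0, 0.0783]
0.045 [0.0229, -0.0, 0.1076]
0.03 [0.0291, -0.0, 0.1369]
0.015 [0.0353, -0.0, 0.1663]
0.004 [0.0399, -0.0, 0.1878]
0 [0.0416, -0.0, 0.1956]
-0.001 [0.042, 0.0, 0.1976]
```

View pics/s3z.png

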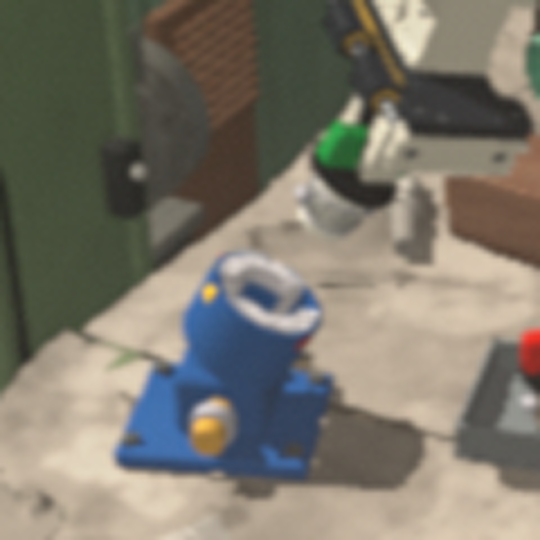

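The side picture shows the fresh cartridge held above the open socket, slots clear, at (340,195).

```bash
python3 - <<'E'
from kin import *
ph,Qh=pose(O,n,rotd(60),12,.1)
for i in range(4):
    r.capture('top'); p,Q,s=cur(); print(((p-ph)*1000).round(1),R.from_matrix(Qh.T@Q).as_rotvec(degrees=True).round(2), (Qh.T@(ph-p)*1000).round(1))
print(plan(p,Q,*pose(O,n,rotd(60),12,.05)))
E
```

```text
[-0.2 -0.5  0.5] [ 0.   -0.09  0.27] [ 0.4 -0.4  0.5]
[ 0.  -0.2  0.4] [ 0.01 -0.08  0.24] [ 0.  -0.2  0.4]
[ 0.1 -0.1  0.3] [ 0.01 -0.08  0.22] [-0.1 -0.2  0.2]
[ 0. -0.  0.] [ 0.01 -0.09  0.19] [-0.  -0.1  0. ]
([0.0209, -0.0002, 0.0978], [-0.0, 0.0002, -0.0005])
```

Request:
jog_arm(travel=[[0.007,0,0.035],[0.0145,0,0.068],[0.019,0,0.088],[0.0208,0,0.0978],[0.0225,0,0.106],[0.025,0,0.1175],[0.0275,0,0.1294],[0.03,0,0.141],[0.032,0,0.1505],[0.0333,0,0.1565]], dr=[[0,0,0],[0,0,0],[0,0,0],[0,0,0],[0,0,0],[0,0,0],[0,0,0],[0,0,0],[0,0,0],[0,0,0]], claw=[0,0,0,0,0,0,0,0,0,0])

```text
time_s: 20.55
tcp_pos: [0.6009, 0.25, 0.1416]
eef_rot: [165.1, -14.1, 48.7]
contact_force: [3.2, 0.1, 2.7]
gripper_width: 0.0159
gripper_force: 39.9
```

```bash
python3 - <<'E'
from kin import *
p,Q,s=cur(); p2,Q2=pose(O,n,rotd(60),12,.02);print(((p-p2)*1000).round(1),s['contact_force'].round(1),s['moment'].round(2))
for h in (.01,.004,0,-.001):print(h,plan(p2,Q2,*pose(O,n,rotd(60),12,h))[0])
E
```

```text
[0.6 0.1 0.3] [3.2 0.1 2.7] [-0.16 -0.41 -0.06]
0.01 [0.0042, -0.0, 0.0196]
0.004 [0.0067, -0.0, 0.0313]
0 [0.0083, -0.0, 0.0391]
-0.001 [0.0087, 0.0, 0.0411]
```

Request:
jog_arm(travel=[[0.0011,0,0.005],[0.0021,0,0.01],[0.0032,0,0.015],[0.0042,0,0.02],[0.0053,0,0.025],[0.0064,0,0.03],[0.0074,0,0.035],[0.0083,0,0.039],[0.0087,0,0.041],[0.0087,0,0.041]], dr=[[0,0,0],[0,0,0],[0,0,0],[0,0,0],[0,0,0],[0,0,0],[0,0,0],[0,0,0],[0,0,0],[0,0,0]], claw=[0,0,0,0,0,0,0,0,0,0])

```text
time_s: 21.8
tcp_pos: [0.6107, 0.2533, 0.1235]
eef_rot: [165.1, -14.1, 48.7]
contact_force: [6.6, 1.0, 4.2]
gripper_width: 0.0159
gripper_force: 39.9
```

```bash
python3 - <<'E'
from kin import *
p,Q,s=cur(); p2,Q2=pose(O,n,rotd(60),12,-.001);e=p-p2;print((e*1000).round(1),'along n',(e@n*1000).round(2),s['contact_force'].round(1),(s['contact_force']@n).round(1),s['moment'].round(2))
for a in range(50,-7,-10):print(a,plan(p2,Q2,*pose(O,n,rotd(a),12,-.001)))
print(plan(p2,Q2,*pose(O,n,rotd(-5),12,-.001)))
E
```

```text
[0.5 0.1 0.4] along n 0.11 [6.6 1.  4.2] 0.4 [-0.05 -1.81 -0.02]
50 ([0.0001, -0.0014, -0.0], [0.0058, -0.0, 0.0272])
40 ([0.0005, -0.0027, -0.0001], [0.0116, -0.0, 0.0543])
30 ([0.001, -0.004, -0.0002], [0.0173, -0.0, 0.0815])
20 ([0.0018, -0.0051, -0.0004], [0.0231, -0.0, 0.1087])
10 ([0.0028, -0.0061, -0.0006], [0.0289, -0.0, 0.1359])
0 ([0.0039, -0.0068, -0.0008], [0.0347, -0.0, 0.163])
([0.0045, -0.0072, -0.0009], [0.0375, -0.0, 0.1766])
```

Request:
jog_arm(travel=[[0.0004,0,0.002],[0.0004,0,0.002],[0.0004,0,0.002],[0.0008,0,0.004],[0.0008,0,0.004],[0.0008,0,0.004],[0.0008,0,0.004],[0.0008,0,0.004],[0.0008,0,0.004],[0.0008,0,0.004]], dr=[[0,0,0],[0,0,0],[0,0,0],[0,0,0],[0,0,0],[0,0,0],[0,0,0],[0,0,0],[0,0,0],[0,0,0]], claw=[0,0,0,0,0,0,0,0,0,0])

```text
time_s: 23.05
tcp_pos: [0.6113, 0.2536, 0.1225]
eef_rot: [165.0, -14.1, 48.7]
contact_force: [-3.1, 0.6, 13.9]
gripper_width: 0.0157
gripper_force: 40.0
```

```bash
python3 - <<'E'
from kin import *
p,Q,s=cur(); p2,Q2=pose(O,n,rotd(60),12,-.003);e=p-p2;print((e*1000).round(1),'along n',(e@n*1000).round(2),s['contact_force'].round(1),(s['contact_force']@n).round(1),s['moment'].round(2))
E
```

```text
[0.1 0.  1.1] along n 0.91 [-3.1  0.6 13.9] 13.4 [-0.2   0.32 -0.11]
```

Request:
jog_arm(travel=[[0.0001,-0.0014,0],[0.0005,-0.0027,0],[0.001,-0.004,-0.0002],[0.0018,-0.0051,-0.0004],[0.0028,-0.0061,-0.0006],[0.0037,-0.0067,-0.0008],[0.0039,-0.0068,-0.0008],[0.0039,-0.0068,-0.0008],[0.0039,-0.0068,-0.0008],[0.0039,-0.0068,-0.0008]], dr=[[0.0058,0,0.0272],[0.0116,0,0.0543],[0.0173,0,0.0815],[0.0231,0,0.1087],[0.0289,0,0.1359],[0.033,0,0.155],[0.0347,0,0.163],[0.0347,0,0.163],[0.0347,0,0.163],[0.0347,0,0.163]], claw=[0,0,0,0,0,0,0,0,0,0])

```text
time_s: 24.3
tcp_pos: [0.6103, 0.2569, 0.1226]
eef_rot: [-165.0, -14.2, -11.8]
contact_force: [-1.6, -2.7, 13.0]
gripper_width: 0.0155
gripper_force: 40.0
```

```bash
python3 - <<'E'
from kin import *
p,Q,s=cur(); p2,Q2=pose(O,n,rotd(0),12,-.003);e=p-p2;print((e*1000).round(1),'along n',(e@n*1000).round(2),s['contact_force'].round(1),(s['contact_force']@n).round(1),s['moment'].round(2),(s['moment']@n).round(2),R.from_matrix(Q2.T@Q).as_rotvec(degrees=True).round(2),s['gripper_width'])
for a in(-2,-4,-6,-8):print(a,plan(p2,Q2,*pose(O,n,rotd(a),12,-.003)))
E
```

```text
[ 0.4 -0.4  1.2] along n 0.96 [-1.6 -2.7 13. ] 12.5 [-0.92  0.17 -0.06] 0.36 [0.05 0.08 0.07] 0.015523565782423955
-2 ([0.0, -0.0003, -0.0], [0.0012, 0.0, 0.0054])
-4 ([0.0, -0.0006, -0.0], [0.0023, 0.0, 0.0109])
-6 ([0.0, -0.0008, -0.0], [0.0035, 0.0, 0.0163])
-8 ([0.0001, -0.0011, -0.0], [0.0046, 0.0, 0.0217])
```

Request:
jog_arm(travel=[[0,-0.0003,0],[0,-0.0003,0],[0,-0.0006,0],[0,-0.0006,0],[0,-0.0008,0],[0,-0.0008,0],[0,-0.0008,0],[0,-0.0008,0],[0,-0.0008,0],[0,-0.0008,0]], dr=[[0.0012,0,0.0054],[0.0012,0,0.0054],[0.0023,0,0.0109],[0.0023,0,0.0109],[0.0035,0,0.0163],[0.0035,0,0.0163],[0.0035,0,0.0163],[0.0035,0,0.0163],[0.0035,0,0.0163],[0.0035,0,0.0163]], claw=[0,0,0,0,0,0,0,0,0,0])

```text
time_s: 25.55
tcp_pos: [0.6108, 0.2586, 0.1233]
eef_rot: [-162.3, -12.6, -17.5]
contact_force: [-2.6, 0.7, 11.9]
gripper_width: 0.0159
gripper_force: 40.8
```

```bash
python3 - <<'E'
from kin import *
p,Q,s=cur(); p2,Q2=pose(O,n,rotd(-6),12,-.003);e=p-p2;print((e*1000).round(1),'along n',(e@n*1000).round(2),s['contact_force'].round(1),(s['contact_force']@n).round(1),s['moment'].round(2),(s['moment']@n).round(2),R.from_matrix(Q2.T@Q).as_rotvec(degrees=True).round(2),s['gripper_width'])
E
```

```text
[0.8 0.9 1.8] along n 1.03 [-2.6  0.7 11.9] 11.4 [0.34 0.39 1.14] 0.77 [ 0.16  0.12 -0.05] 0.015890644369678613
```

Request:
jog_arm(travel=[[0,-0.0003,0],[0,-0.0003,0],[0,-0.0004,0],[0,-0.0004,0],[0,-0.0004,0],[0,-0.0004,0],[0,-0.0004,0],[0,-0.0004,0],[0,-0.0004,0],[0,-0.0004,0]], dr=[[0.0012,0,0.0054],[0.0012,0,0.0054],[0.0018,0,0.0082],[0.0018,0,0.0082],[0.0018,0,0.0082],[0.0018,0,0.0082],[0.0018,0,0.0082],[0.0018,0,0.0082],[0.0018,0,0.0082],[0.0018,0,0.0082]], claw=[0,0,0,0,0,0,0,0,0,0])

```text
time_s: 26.8
tcp_pos: [0.6106, 0.2587, 0.1232]
eef_rot: [-161.1, -11.7, -20.3]
contact_force: [-2.8, 1.6, 13.6]
gripper_width: 0.0168
gripper_force: 42.4
```

```bash
python3 - <<'E'
from kin import *
p,Q,s=cur(); p2,Q2=pose(O,n,rotd(-9),12,-.003);e=p-p2;print((e*1000).round(1),'along n',(e@n*1000).round(2),s['contact_force'].round(1),(s['contact_force']@n).round(1),s['moment'].round(2),(s['moment']@n).round(2),R.from_matrix(Q2.T@Q).as_rotvec(degrees=True).round(2),s['gripper_width'])
E
```

```text
[0.6 0.8 1.7] along n 1.03 [-2.8  1.6 13.6] 12.9 [0.38 0.68 1.41] 0.93 [ 0.17  0.09 -0.07] 0.01680269515875323
```

Request:
jog_arm(travel=[[0,0,-0.003],[0,0,-0.003],[0,0,-0.003],[0,0,-0.003],[0,0,-0.02],[0,0,-0.05],[-0.005,0,-0.1],[-0.01,0,-0.16],[-0.015,0,-0.22],[-0.02,0,-0.28]], dr=[[0,0,0],[0,0,0],[0,0,0],[0,0,0],[0,0,0],[0,0,0],[0,0,0],[0,0,0],[0,0,0],[0,0,0]], claw=[0.5,1,1,1,1,1,1,1,1,1])

```text
time_s: 28.05
tcp_pos: [0.5595, 0.2273, 0.2513]
eef_rot: [-161.2, -11.5, -20.5]
contact_force: [0.3, -0.1, -0.8]
gripper_width: 0.0878
gripper_force: 0.0
```

```bash
python3 - <<'E'
from kin import *
s,c,T,w=wrist('w4'); M=masks(c)['green'];N,L,st,ce=cv2.connectedComponentsWithStats(M.astype(np.uint8));b=max(st[1:],key=lambda x:x[4])
C,da,L,rc=topface('w4','green',n,(b[0]-3,b[1]-3,b[0]+b[2]+3,b[1]+b[3]+3)); print(C,O,da,L,'angle vs clogged',np.degrees(np.arctan2(np.cross(d,da)@n,d@da)))
cs=r.capture('side');a=cs['pixels'][110:310,130:330,::-1]
im=np.hstack([cv2.resize(a,(380,380),interpolation=cv2.INTER_CUBIC),cv2.resize(c['pixels'][60:260,150:350,::-1],(380,380),interpolation=cv2.INTER_CUBIC)]);cv2.imwrite('pics/f.png',im)
w2=cloud(cs)
D=pickle.load(open('d0.pkl','rb'))
ct=r.capture('top')
for t,cam in(('mill_cutter','side'),('taper_sleeve','side'),('open_spanner','top'),('big_drill','top')):
    g=r.regions_of(t,cam)
    if g: 
        q=(w2 if cam=='side' else cloud(ct))[g[0]['pixels']];print(t,np.nanmedian(q,0).round(3))
E
```

```text
[0.63891806 0.26522744 0.07776686] [0.6382 0.2647 0.0777] [ 0.87005538 -0.23504753  0.43330855] [np.float64(0.015085417694261163), np.float64(0.05482567363960326)] angle vs clogged 0.01585135243381805
mill_cutter [0.333 0.29  0.034]
taper_sleeve [0.601 0.452 0.027]
open_spanner [0.275 0.382 0.008]
```

View pics/f.png

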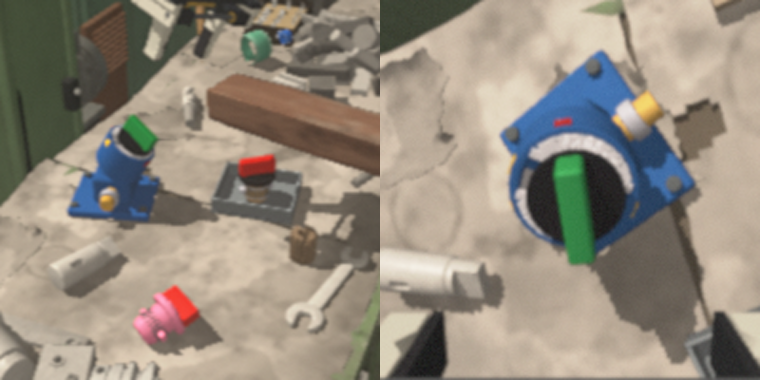

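The fresh cartridge sits where the clogged one sat, to within 1 mm and at the same locked angle. The clogged one stands in the tray, and the tools are where they were.

```bash
python3 -c "
from plant import r
print(r.close_job())"
```

```text
the job is handed in; nothing more can be done
None
```

The job is handed in at about 28 s of the 58 s allowed: the clogged cartridge stands upright in the tray, the fresh one is fully down and locked at the red marks, the gripper is clear of everything, and the four loose tools look undisturbed in the pictures.

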